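# Dial the program code on the positioner's thumbwheel preset and load it

## Task

Set the three thumbwheels of the grey preset box, from left to right as the robot sees them, to the code 4 - 7 - 2 (colour tiles on top: yellow, violet, red), stroking each wheel with only light finger pressure, never 15 N or more. When the code stands, press the green load button fully down and let it come back up. Do not push aside the three loose parts that lie round the box (ceramic cup, nut, pipe ring).

Things in the scene. Friction and masses are not known exactly. Their poses are not given: they have to be found in the camera images.
- preset_box: grey box, blue top, fixed, 120 (x) x 220 (y) x 84 mm; origin under its centre, x away from the robot, y left. On top three thumbwheels 34 mm apart and a green button. Ten rim tiles per wheel: 0 black, 1 brown, 2 red, 3 orange, 4 yellow, 5 green, 6 blue, 7 violet, 8 grey, 9 white; the digit set is the tile on top, between two white marks.
- left_crest (a point): nominal top of the left thumbwheel (box y = +70 mm), 11 mm above the blue top plate. The true top lies up to 3 mm above or below, differently for each wheel, and no reading shows it: feel for it. Wheel: radius 30 mm, rim 14 mm wide, axle along box y. Turn it by pressing closed fingertips on its top and stroking along box x.
- middle_crest (a point): nominal top of the middle thumbwheel (box y = +36 mm), 11 mm above the blue top plate. The true top lies up to 3 mm above or below, differently for each wheel, and no reading shows it: feel for it. All wheels are sprung downwards: about 2 N to start, then 4 N per mm, 10 mm at most. Below about 4 N the finger may slip on the knurled rim; 15 N is too much.
- right_crest (a point): nominal top of the right thumbwheel (box y = +2 mm), 11 mm above the blue top plate. The true top lies up to 3 mm above or below, differently for each wheel, and no reading shows it: feel for it. Otherwise like the left and middle wheels.
- wheel_left (a joint): turn of the left thumbwheel in rad: digit d is exactly on top at d x 0.6283 (one click = 36 degrees, 18.8 mm at the rim); stops just beyond 0 and 9. It grows as the wheel's top is stroked away from the robot (box +x). Each click needs 1 to 2 N at the rim; let go, the wheel drops into the nearest click, but at the start one may stand between two.
- wheel_middle (a joint): turn of the middle thumbwheel in rad: digit d is exactly on top at d x 0.6283 (one click = 36 degrees, 18.8 mm at the rim); stops just beyond 0 and 9. It grows as the wheel's top is stroked away from the robot (box +x). Clicks as on the left wheel.
- wheel_right (a joint): turn of the right thumbwheel in rad: digit d is exactly on top at d x 0.6283 (one click = 36 degrees, 18.8 mm at the rim); stops just beyond 0 and 9. It grows as the wheel's top is stroked away from the robot (box +x). Clicks as on the left wheel.
- load_button_top (a point): centre of the top face of the green load button, 30 mm across, pressed straight down
- load_button (a joint): travel of the load button in m: 0 released, 0.006 fully down; sprung, 5 N to hold it fully down
- ceramic_cup: loose orange-brown ceramic nozzle, 22 x 22 x 39 mm, standing behind the box; origin under its centre; must stay
- steel_nut: loose steel hex nut, 28 x 25 x 15 mm, behind the box; origin under its centre; must stay
- pipe_ring: loose grey slice of pipe, 48 mm across, 13 mm high, to the left of the box; origin under its centre; must stay

How it is judged (in metres and radians):
On the way, in this order (a step that is already met when the one before it is completed fails the run):
1. all three wheels stand at the code 4 - 7 - 2 and are let go (value of joint wheel_left between 2.4133 and 2.6133 rad and value of joint wheel_middle between 4.2982 and 4.4982 rad and value of joint wheel_right between 1.1566 and 1.3566 rad and contact force between each of wheel_left, wheel_middle, wheel_right and the fingers below 0.1 N), for 0.2 s.
2. the load button is pressed fully down with the code standing (value of joint wheel_left between 2.4133 and 2.6133 rad and value of joint wheel_middle between 4.2982 and 4.4982 rad and value of joint wheel_right between 1.1566 and 1.3566 rad and value of joint load_button above 0.0045 m), for 0.05 s.
At the end, for the whole second after the job is handed in: each wheel within 0.1 rad of its digit (4, 7, 2 from left to right), the load button back up (within 1.5 mm) (value of joint wheel_left between 2.4133 and 2.6133 rad and value of joint wheel_middle between 4.2982 and 4.4982 rad and value of joint wheel_right between 1.1566 and 1.3566 rad and value of joint load_button below 0.0015 m); the robot touches nothing.
It fails at once if a wheel is pressed with 15 N or more (contact force between any of wheel_left, wheel_middle, wheel_right and the fingers above 15 N or contact force between any of wheel_left, wheel_middle, wheel_right and the arm above 15 N).
It fails at once if the load button is pressed while the code is wrong (value of joint load_button above 0.003 m and not (value of joint wheel_left between 2.4133 and 2.6133 rad and value of joint wheel_middle between 4.2982 and 4.4982 rad and value of joint wheel_right between 1.1566 and 1.3566 rad)).
It fails at once if a loose part beside the box is pushed aside (20 mm) (distance of any of ceramic_cup, steel_nut, pipe_ring from where it was at the start of the episode above 0.02 m).
It also fails if it takes over 61 s, if anything falls off the work surface, if the arm or the gripper's body presses on something with over 40 N, if the wrist force passes 120 N, or if a joint passes its speed limit or range.

## Robot

A 6-joint arm with a two-finger parallel gripper is mounted at the origin on a cart in front of the work surface, level with it; the furniture and walls round the work are solid. World frame = base frame: x ahead of the robot, y to its left, z up, the work surface at z = 0. Lengths are in mm, angles in rad, forces in N, time in s.
With the tool pointing down it reaches from about 325 to 875 mm from the base axis. Payload 4.4 kg.
Tool frame: the origin (TCP) lies midway between the tips of the shut fingers; the grasp point (between the pads) lies 19 mm behind it (manip.grip_depth is the z of the grasp point in the tool frame, in mm); z points along the fingers, y is the line along which they close (so a half turn about z gives the same grasp; the last joint's range is limited). The gripper opens to 85 mm and grips with 20 to 120 N. Pads are 22 mm wide; open, the fingers measure 114 mm over their backs; the gripper's body (76 mm by 85 mm) begins 54 mm behind the grasp point. The pads swing forward as they close: fully open they stand 13 mm farther back than shut.
Start: joints at [0.998, 0.207, 1.542, -0, 1.393, -0.15], TCP at [235.941, 524.366, 231.282] pointing down, gripper open.
Joint ranges: [-2.73, 2.73], [-0.86, 2.22], [0.23, 2.46], [-1.11, 4.25], [0.08, 2.63], [-2.82, 2.82]. Speed limits (rad/s): [2.79, 2.79, 3.14, 3.14, 3.14, 3.14].

## Interface

Orientations are given as a 3x3 rotation matrix whose columns are the frame's x, y, z axes.
In Python, from rig import manip gives the robot as it stands. The module is installed in compiled form; this text tells all that it offers.
- The arm moves only by the tool send_rows, never from a script. Its argument "plan" is a list of rows, each an object with "delta_rot": the turn, a rotation vector about the tool's x, y, z in units of 5 degrees (1.0 is 5 degrees), a list of three; "translation": the shift along the tool's x, y, z in m, a list of three; "hand": the closure in counts, from 0 (fully open) to 255 (shut). A call has 1 to 20 rows; each row shifts and turns the commanded pose from where the row before left it, along the tool's axes as they then stand; what a row does not reach is not made up. A row lasts 1/12 s, in which the tool goes at most 41.7 mm and 7.16 degrees, less where a joint would pass 70% of its speed; a pose out of reach is approached as far as the arm can. A call with a gripper value outside its range is refused whole. The fingers move at their own pace and stop on an object; "force" is the grip in N (left out, the last holds). Time passes only in rows, so rows that do not move let the fingers close. It gives the time, the measured TCP pose, the force, the opening and the grip force at its end, in the units of the state.
- manip.observe(): the state, without advancing time (a new reading comes with each control period).
- manip.get_image(name): name is "side" or "top"; returns a dict with "pixels" (420x560x3 uint8, red, green, blue), "K" (3x3 intrinsics, pixels), "dist_coeffs" ([k1, k2, p1, p2, k3] as OpenCV has them; the pictures are not rectified), "T" (4x4, takes a point from camera to world coordinates). Camera axes: x right, y up, looking along -z (the intrinsics and any distortion apply to the point x, -y, -z); pixel columns grow to the right and rows downward; lengths in mm; the calibration is good to about 2 mm. A picture is of the moment at which its call begins. There is no depth.
- manip.job_done(): hands the job in; it is judged then, once.
Trained networks look in a picture, given as the dict that the camera call returned (one of the last four; its "shot" number tells which), for a name from the list of things; names that differ only in an ending like _2 or _b are one class to them, and where a whole thing is asked for, a point or a joint stands for the part that bears it (a point fixed in the world has none). Each returns a list of dicts, best first, with "score" (0 to 1); they miss things now and then, are a little off and sometimes report something else, mostly with a low value. They report only what shows in the picture. A call takes as long as a camera call.
- manip.boxes_of(thing, picture): "at" ([x, y, z] in mm, in world coordinates, good to about 4 mm: the middle of the surface that is visible of it).
- manip.pinpoint(thing, picture): "at" ([x, y, z] in mm, in world coordinates, good to about 4 mm: a listed point, or the origin of a listed thing).
The state is a dict: "t": time; "joint_pos": joint angles; "joint_vel": joint speeds; "tau": joint torques, N m; "ee_pos": TCP position; "tool_rot": TCP orientation; "ft_force": force on the tool from outside, world axes, zero at the start; "moment": the same for the moment, N m; "opening": finger opening in mm; "gripper_force": force on a finger pad.
Only numpy, scipy, OpenCV 4.12 (cv2) and the standard library are available. Lean on these libraries where they do the work, as an engineer would, in place of code of your own. Each camera call takes 0.05 s, during which the arm holds its last target. There are 200 camera calls.

## Working session

There is one attempt and no reset: what is moved stays moved. The work goes in short steps, Python scripts to look and compute and a tool call to move; the robot and the scene stay as the last step left them, time stands still between calls to the robot, and variables do not carry over. Pictures are saved under pics/ and viewed, at most 10 in all, crops included, and the job is handed in when it is done.

Besides the shell and the picture viewer there is one more tool, called after "Call:" as name(argument=value, ...), one argument or row to a line, values as JSON. send_rows: Moves the arm, as the interface text tells. Its arguments: {"type":"object","properties":{"plan":{"type":"array","items":{"type":"object","properties":{"delta_rot":{"type":"array","items":{"type":"number"}},"translation":{"type":"array","items":{"type":"number"}},"hand":{"type":"number"}}}},"force":{"type":"number"}},"required":["plan"]}

```bash
mkdir -p pics
python3 - <<'E'
from rig import manip
import cv2,numpy as np
s=manip.observe(); print(s['t'],s['ee_pos'],np.round(s['tool_rot'],3).tolist(),s['opening'],s['ft_force'])
for n in('top','side'):
    p=manip.get_image(n); cv2.imwrite(f'pics/{n}0.png',p['pixels'][:,:,::-1])
    print(n,p['T'][:3,3],p['K'][0,0])
    for t in('preset_box','left_crest','middle_crest','right_crest','load_button_top','ceramic_cup','steel_nut','pipe_ring'):
        print(t,[(np.round(d['at']),round(d['score'],2)) for d in manip.pinpoint(t,p)][:2])
E
```

```text
0.0 [235.51762636 523.68822434 230.07595729] [[-0.912, 0.41, -0.001], [0.41, 0.912, -0.002], [0.0, -0.002, -1.0]] 85.46545323268214 [-0.78871204 -0.35859611  0.21290549]
top [413.31959535  58.37482844 951.08907842] 442.9952299447771
preset_box [(array([701., -76.,   0.]), 0.2)]
left_crest [(array([566.,  28.,  99.]), 0.64), (array([672.,  22.,  -1.]), 0.2)]
middle_crest [(array([570.,  -5.,  94.]), 0.83)]
right_crest [(array([581., -43.,  94.]), 0.97)]
load_button_top [(array([ 592., -110.,  109.]), 0.64)]
ceramic_cup [(array([676.,  20.,  -0.]), 0.6)]
steel_nut [(array([701., -76.,   2.]), 0.67)]
pipe_ring [(array([530., 119.,   3.]), 0.64)]
side [220.90980377 663.432277   574.26476476] 533.5830711538426
preset_box [(array([576., -44.,  -1.]), 0.94)]
left_crest [(array([560.,  23.,  92.]), 0.97)]
middle_crest [(array([569., -10.,  95.]), 0.95)]
right_crest [(array([577., -44.,  96.]), 0.82)]
load_button_top [(array([ 588., -114.,  105.]), 0.67)]
ceramic_cup [(array([677.,  29.,  -2.]), 0.8)]
steel_nut [(array([700., -80.,  -0.]), 0.57), (array([ 589., -115.,  103.]), 0.3)]
pipe_ring [(array([530., 121.,   0.]), 0.93)]
```

View pics/top0.png

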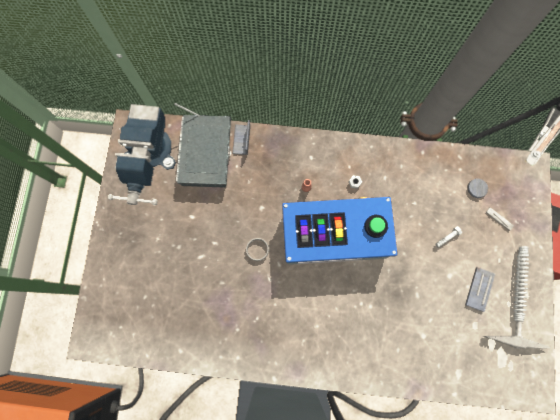

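View pics/side0.png

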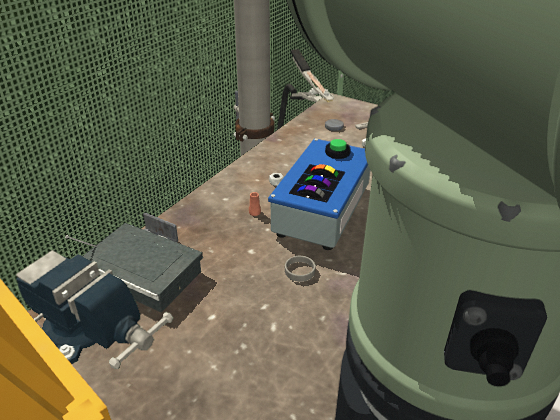

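```bash
cat > h.py <<'E'
from rig import manip
import cv2,numpy as np
YAW=np.arctan2(27,138)
bx=np.array([np.cos(YAW),np.sin(YAW),0]); by=np.array([-np.sin(YAW),np.cos(YAW),0])
def proj(p,P):
    T=np.linalg.inv(p['T']); c=(T[:3,:3]@np.atleast_2d(P).T).T+T[:3,3]
    c=c*[1,-1,-1]
    return cv2.projectPoints(c,np.zeros(3),np.zeros(3),np.array(p['K'],float),np.array(p['dist_coeffs'],float))[0][:,0]
def rect(p,o,z,w=150,h=100,s=5):
    "box-frame rectified, image up=+bx, left=+by, centred at o"
    v,u=np.mgrid[0:h*s,0:w*s]
    a=h/2-v/s; b=w/2-u/s
    P=np.array([o[0],o[1],z])+a[...,None]*bx+b[...,None]*by
    m=proj(p,P.reshape(-1,3)).reshape(h*s,w*s,2).astype(np.float32)
    return cv2.remap(p['pixels'],m[...,0],m[...,1],cv2.INTER_CUBIC)[:,:,::-1]
E
python3 - <<'E'
from h import *
t=manip.observe()['t']
a=rect(manip.get_image('top'),(575,-40),95,w=150,h=60); b=rect(manip.get_image('side'),(575,-40),95,w=150,h=60)
cv2.imwrite('pics/r0.png',np.vstack([a,b])[:600]); print(t,manip.observe()['t'])
E
```

```text
0.9 1.0
```

View pics/r0.png

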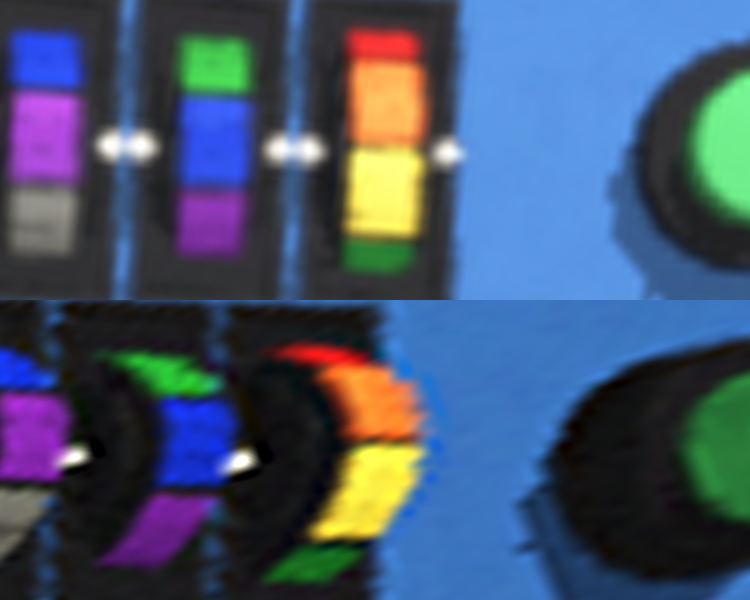

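Call:
send_rows(
  plan=[
    {"delta_rot": [0,0,-1.2],"hand": 255,"translation": [0,0,0]},
    {"delta_rot": [0,0,-1.2],"hand": 255,"translation": [0,0,0]},
    {"delta_rot": [0,0,-1.2],"hand": 255,"translation": [0,0,0]},
    {"delta_rot": [0,0,-1.2],"hand": 255,"translation": [0,0,0]},
    {"delta_rot": [0,0,-1.2],"hand": 255,"translation": [0,0,0]},
    {"delta_rot": [0,0,-1.04],"hand": 255,"translation": [0,0,0]},
    {"delta_rot": [0,0,0],"hand": 255,"translation": [-0.015,-0.0345,0]},
    {"delta_rot": [0,0,0],"hand": 255,"translation": [-0.015,-0.0345,0]},
    {"delta_rot": [0,0,0],"hand": 255,"translation": [-0.015,-0.0345,0]},
    {"delta_rot": [0,0,0],"hand": 255,"translation": [-0.015,-0.0345,0]},
    {"delta_rot": [0,0,0],"hand": 255,"translation": [-0.015,-0.0345,0]},
    {"delta_rot": [0,0,0],"hand": 255,"translation": [-0.015,-0.0345,0]},
    {"delta_rot": [0,0,0],"hand": 255,"translation": [-0.015,-0.0345,0]},
    {"delta_rot": [0,0,0],"hand": 255,"translation": [-0.015,-0.0345,0]},
    {"delta_rot": [0,0,0],"hand": 255,"translation": [-0.015,-0.0345,0]},
    {"delta_rot": [0,0,0],"hand": 255,"translation": [-0.015,-0.0345,0]},
    {"delta_rot": [0,0,0],"hand": 255,"translation": [-0.015,-0.0345,0]},
    {"delta_rot": [0,0,0],"hand": 255,"translation": [-0.015,-0.0345,0]},
    {"delta_rot": [0,0,0],"hand": 255,"translation": [-0.015,-0.0345,0]},
    {"delta_rot": [0,0,0],"hand": 255,"translation": [-0.015,-0.0345,0]},
  ],
)

```text
t: 2.67
ee_pos: [534.9, 88.5, 231.5]
tool_rot: [[-0.982, -0.19, 0.001], [-0.19, 0.982, 0.0], [-0.001, 0.0, -1.0]]
ft_force: [0.7, 0.4, -0.5]
opening: -0.1
gripper_force: 0.0
```

Call:
send_rows(
  plan=[
    {"delta_rot": [0,0,0],"hand": 255,"translation": [-0.0061,-0.0136,0.024]},
    {"delta_rot": [0,0,0],"hand": 255,"translation": [-0.0061,-0.0136,0.024]},
    {"delta_rot": [0,0,0],"hand": 255,"translation": [-0.0061,-0.0136,0.024]},
    {"delta_rot": [0,0,0],"hand": 255,"translation": [-0.0061,-0.0136,0.024]},
    {"delta_rot": [0,0,0],"hand": 255,"translation": [-0.0061,-0.0136,0.024]},
    {"delta_rot": [0,0,0],"hand": 255,"translation": [0,0,0]},
    {"delta_rot": [0,0,0],"hand": 255,"translation": [0,0,0]},
    {"delta_rot": [0,0,0],"hand": 255,"translation": [0,0,0]},
  ],
)

```text
t: 3.33
ee_pos: [577.4, 29.6, 112.2]
tool_rot: [[-0.982, -0.19, 0.001], [-0.19, 0.982, 0.0], [-0.001, 0.0, -1.0]]
ft_force: [-0.2, -0.1, 0.7]
opening: -0.0
gripper_force: 0.0
```

Run:
```python
from h import *
s=manip.observe();print(s['t'],s['ee_pos'],s['ft_force'])
b=manip.get_image('side'); a=manip.get_image('top')
cv2.imwrite('pics/r1.png',np.vstack([rect(a,(575,-40),95,h=60),cv2.resize(b['pixels'][90:260,230:440,::-1],(750,600))[:300*2][:600]])[:900] if 0 else np.hstack([cv2.resize(b['pixels'][110:230,250:390,::-1],(467,400),interpolation=2),cv2.resize(a['pixels'][180:280,270:410,::-1],(333,238),interpolation=2).copy() if 0 else cv2.resize(a['pixels'][180:300,275:375,::-1],(333,400),interpolation=2)]))
```

```text
3.3333 [577.36247023  29.59231603 112.17927832] [-0.1935562  -0.06019051  0.70816634]
```

View pics/r1.png

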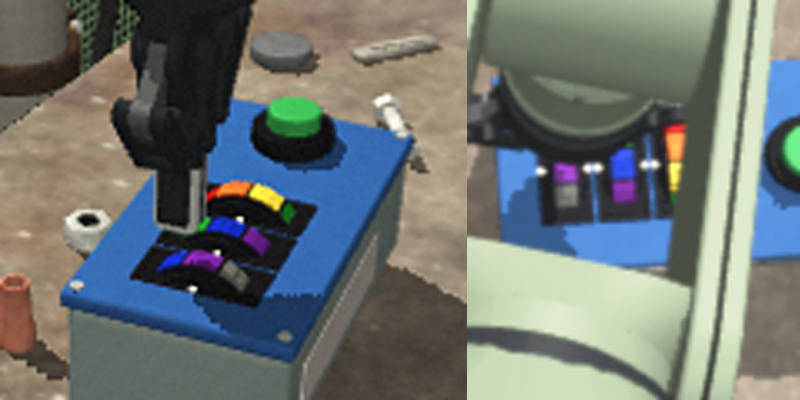

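Call:
send_rows(
  plan=[
    {"delta_rot": [0,0,0],"hand": 255,"translation": [0,-0.001,0.006]},
    {"delta_rot": [0,0,0],"hand": 255,"translation": [0,0,0.006]},
    {"delta_rot": [0,0,0],"hand": 255,"translation": [0,0,0.001]},
    {"delta_rot": [0,0,0],"hand": 255,"translation": [0,0,0.001]},
    {"delta_rot": [0,0,0],"hand": 255,"translation": [0,0,0]},
    {"delta_rot": [0,0,0],"hand": 255,"translation": [0,0,0]},
  ],
)

```text
t: 3.93
ee_pos: [577.1, 28.3, 97.3]
tool_rot: [[-0.982, -0.19, -0.0], [-0.19, 0.982, 0.0], [0.0, 0.0, -1.0]]
ft_force: [-0.1, -0.1, 0.2]
opening: -0.1
gripper_force: 0.0
```

Call:
send_rows(
  plan=[
    {"delta_rot": [0,0,0],"hand": 255,"translation": [0,0,0.0007]},
    {"delta_rot": [0,0,0],"hand": 255,"translation": [0,0,0.0008]},
    {"delta_rot": [0,0,0],"hand": 255,"translation": [0,0,0]},
    {"delta_rot": [0,0,0],"hand": 255,"translation": [0,0,0]},
  ],
)

```text
t: 4.27
ee_pos: [577.1, 28.2, 95.7]
tool_rot: [[-0.982, -0.19, -0.0], [-0.19, 0.982, -0.0], [0.0, -0.0, -1.0]]
ft_force: [0.2, -0.5, 0.4]
opening: 0.4
gripper_force: 0.0
```

Call:
send_rows(
  plan=[
    {"delta_rot": [0,0,0],"hand": 255,"translation": [0,0,0.0007]},
    {"delta_rot": [0,0,0],"hand": 255,"translation": [0,0,0.0008]},
    {"delta_rot": [0,0,0],"hand": 255,"translation": [0,0,0]},
    {"delta_rot": [0,0,0],"hand": 255,"translation": [0,0,0]},
  ],
)

```text
t: 4.6
ee_pos: [577.0, 28.3, 94.2]
tool_rot: [[-0.982, -0.19, -0.0], [-0.19, 0.982, 0.0], [0.0, 0.0, -1.0]]
ft_force: [0.2, -0.4, 0.3]
opening: -0.1
gripper_force: 0.0
```

Call:
send_rows(
  plan=[
    {"delta_rot": [0,0,0],"hand": 255,"translation": [0,0,0.0007]},
    {"delta_rot": [0,0,0],"hand": 255,"translation": [0,0,0.0008]},
    {"delta_rot": [0,0,0],"hand": 255,"translation": [0,0,0]},
    {"delta_rot": [0,0,0],"hand": 255,"translation": [0,0,0]},
  ],
)

```text
t: 4.93
ee_pos: [577.4, 28.2, 93.3]
tool_rot: [[-0.982, -0.19, 0.001], [-0.19, 0.982, -0.0], [-0.001, -0.0, -1.0]]
ft_force: [-0.4, 0.3, 2.7]
opening: 0.1
gripper_force: 1.5
```

Call:
send_rows(
  plan=[
    {"delta_rot": [0,0,0],"hand": 255,"translation": [0,0,0.0005]},
    {"delta_rot": [0,0,0],"hand": 255,"translation": [0,0,0.0005]},
    {"delta_rot": [0,0,0],"hand": 255,"translation": [0,0,0]},
    {"delta_rot": [0,0,0],"hand": 255,"translation": [0,0,0]},
  ],
)

```text
t: 5.27
ee_pos: [577.6, 28.3, 92.5]
tool_rot: [[-0.982, -0.19, 0.001], [-0.19, 0.982, -0.0], [-0.001, -0.0, -1.0]]
ft_force: [-1.6, 0.3, 6.0]
opening: 0.1
gripper_force: 2.8
```

Call:
send_rows(
  plan=[
    {"delta_rot": [0,0,0],"hand": 255,"translation": [0.002,0,0]},
    {"delta_rot": [0,0,0],"hand": 255,"translation": [0.002,0,0]},
    {"delta_rot": [0,0,0],"hand": 255,"translation": [0.002,0,0]},
  ],
)

```text
t: 5.52
ee_pos: [573.0, 27.4, 93.1]
tool_rot: [[-0.982, -0.19, 0.004], [-0.19, 0.982, 0.001], [-0.004, -0.0, -1.0]]
ft_force: [1.4, 1.7, 6.6]
opening: -0.4
gripper_force: 3.1
```

Call:
send_rows(
  plan=[
    {"delta_rot": [0,0,0],"hand": 255,"translation": [0.002,0,0]},
    {"delta_rot": [0,0,0],"hand": 255,"translation": [0.002,0,0]},
    {"delta_rot": [0,0,0],"hand": 255,"translation": [0.002,0,0]},
  ],
)

```text
t: 5.77
ee_pos: [566.5, 26.3, 93.1]
tool_rot: [[-0.982, -0.19, 0.003], [-0.19, 0.982, 0.001], [-0.003, 0.0, -1.0]]
ft_force: [-0.2, 1.5, 6.9]
opening: -0.2
gripper_force: 3.4
```

Call:
send_rows(
  plan=[
    {"delta_rot": [0,0,0],"hand": 255,"translation": [0.002,0,0]},
    {"delta_rot": [0,0,0],"hand": 255,"translation": [0.002,0,0]},
    {"delta_rot": [0,0,0],"hand": 255,"translation": [0.002,0,0]},
    {"delta_rot": [0,0,0],"hand": 255,"translation": [0.002,0,0]},
    {"delta_rot": [0,0,0],"hand": 255,"translation": [0.002,0,0]},
    {"delta_rot": [0,0,0],"hand": 255,"translation": [0.002,0,0]},
    {"delta_rot": [0,0,0],"hand": 255,"translation": [0.002,0,0.0001]},
  ],
)

```text
t: 6.35
ee_pos: [552.5, 23.8, 92.7]
tool_rot: [[-0.982, -0.19, 0.002], [-0.19, 0.982, 0.001], [-0.002, 0.0, -1.0]]
ft_force: [-0.7, 1.5, 5.3]
opening: 0.2
gripper_force: 2.8
```

Call:
send_rows(
  plan=[
    {"delta_rot": [0,0,0],"hand": 255,"translation": [0.002,0,0.0002]},
    {"delta_rot": [0,0,0],"hand": 255,"translation": [0.002,0,0.0002]},
  ],
)

```text
t: 6.52
ee_pos: [547.4, 23.0, 91.7]
tool_rot: [[-0.982, -0.191, -0.0], [-0.191, 0.982, 0.001], [0.0, 0.001, -1.0]]
ft_force: [-1.6, 1.4, 4.1]
opening: -0.0
gripper_force: 2.1
```

Call:
send_rows(
  plan=[
    {"delta_rot": [0,0,0],"hand": 255,"translation": [0,0,-0.01]},
    {"delta_rot": [0,0,0],"hand": 255,"translation": [0,0,-0.0105]},
    {"delta_rot": [0,0,0],"hand": 255,"translation": [-0.025,0,0]},
    {"delta_rot": [0,0,0],"hand": 255,"translation": [0,0,0]},
  ],
)

```text
t: 6.85
ee_pos: [576.5, 27.1, 114.1]
tool_rot: [[-0.982, -0.19, 0.007], [-0.19, 0.982, -0.001], [-0.007, -0.002, -1.0]]
ft_force: [1.0, -0.0, 1.0]
opening: -0.1
gripper_force: 0.0
```

```bash
cat >> h.py <<'E'
def both(name):
    s=manip.observe();print(round(s['t'],2),np.round(s['ee_pos'],1),np.round(s['ft_force'],1))
    b=manip.get_image('side'); a=manip.get_image('top')
    cv2.imwrite(name,np.hstack([cv2.resize(b['pixels'][110:230,250:390,::-1],(467,400),interpolation=2),cv2.resize(a['pixels'][180:300,275:375,::-1],(333,400),interpolation=2)]))
E
python3 -c "
from h import *
both('pics/r2.png')"
```

```text
6.85 [576.5  27.1 114.1] [ 1. -0.  1.]
```

View pics/r2.png

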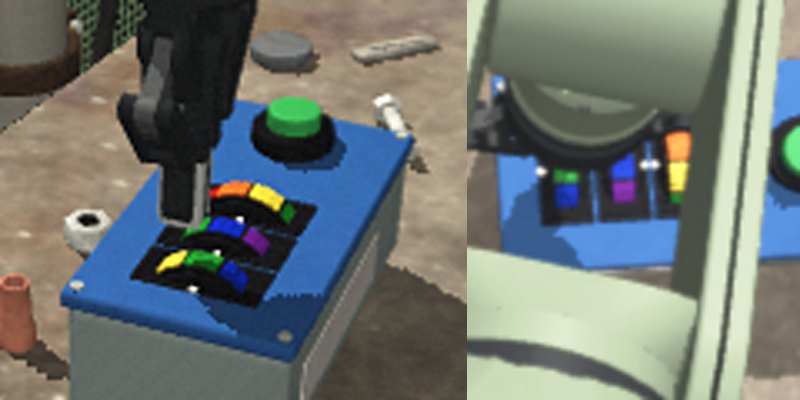

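Call:
send_rows(
  plan=[
    {"delta_rot": [0,0,0],"hand": 255,"translation": [0,0,0.009]},
    {"delta_rot": [0,0,0],"hand": 255,"translation": [0,0,0.007]},
    {"delta_rot": [0,0,0],"hand": 255,"translation": [0,0,0.001]},
    {"delta_rot": [0,0,0],"hand": 255,"translation": [0,0,0.001]},
    {"delta_rot": [0,0,0],"hand": 255,"translation": [0,0,0.001]},
    {"delta_rot": [0,0,0],"hand": 255,"translation": [0,0,0.0008]},
    {"delta_rot": [0,0,0],"hand": 255,"translation": [0,0,0]},
    {"delta_rot": [0,0,0],"hand": 255,"translation": [0,0,0]},
  ],
)

```text
t: 7.62
ee_pos: [572.6, 27.4, 93.0]
tool_rot: [[-0.982, -0.19, 0.001], [-0.19, 0.982, 0.0], [-0.001, -0.0, -1.0]]
ft_force: [-0.7, 0.1, 5.4]
opening: 0.0
gripper_force: 3.1
```

Call:
send_rows(
  plan=[
    {"delta_rot": [0,0,0],"hand": 255,"translation": [0.002,0,0]},
    {"delta_rot": [0,0,0],"hand": 255,"translation": [0.002,0,0]},
    {"delta_rot": [0,0,0],"hand": 255,"translation": [0.002,0,0]},
    {"delta_rot": [0,0,0],"hand": 255,"translation": [0.002,0,0]},
    {"delta_rot": [0,0,0],"hand": 255,"translation": [0.002,0,0]},
    {"delta_rot": [0,0,0],"hand": 255,"translation": [0.002,0,0]},
    {"delta_rot": [0,0,0],"hand": 255,"translation": [0.002,0,0]},
    {"delta_rot": [0,0,0],"hand": 255,"translation": [0.002,0,0]},
    {"delta_rot": [0,0,0],"hand": 255,"translation": [0.002,0,0]},
    {"delta_rot": [0,0,0],"hand": 255,"translation": [0.002,0,0]},
  ],
)

```text
t: 8.45
ee_pos: [552.7, 23.9, 92.8]
tool_rot: [[-0.982, -0.19, 0.001], [-0.19, 0.982, 0.001], [-0.001, 0.001, -1.0]]
ft_force: [0.1, 1.8, 3.9]
opening: -0.2
gripper_force: 2.3
```

Call:
send_rows(
  plan=[
    {"delta_rot": [0,0,0],"hand": 255,"translation": [0,0,-0.01]},
    {"delta_rot": [0,0,0],"hand": 255,"translation": [0,0,-0.01]},
    {"delta_rot": [0,0,0],"hand": 255,"translation": [0,-0.017,0]},
    {"delta_rot": [0,0,0],"hand": 255,"translation": [0,-0.017,0]},
    {"delta_rot": [0,0,0],"hand": 255,"translation": [0,0,0.009]},
    {"delta_rot": [0,0,0],"hand": 255,"translation": [0,0,0.003]},
    {"delta_rot": [0,0,0],"hand": 255,"translation": [0,0,0]},
    {"delta_rot": [0,0,0],"hand": 255,"translation": [0,0,0]},
  ],
)

```text
t: 9.12
ee_pos: [558.3, -9.2, 99.3]
tool_rot: [[-0.982, -0.191, -0.002], [-0.191, 0.982, 0.001], [0.002, 0.001, -1.0]]
ft_force: [-0.5, 0.3, -0.0]
opening: 0.0
gripper_force: 0.0
```

Call:
send_rows(
  plan=[
    {"delta_rot": [0,0,0],"hand": 255,"translation": [0,0,0.001]},
    {"delta_rot": [0,0,0],"hand": 255,"translation": [0,0,0.001]},
    {"delta_rot": [0,0,0],"hand": 255,"translation": [0,0,0.0005]},
    {"delta_rot": [0,0,0],"hand": 255,"translation": [0,0,0]},
    {"delta_rot": [0,0,0],"hand": 255,"translation": [0,0,0]},
  ],
)

```text
t: 9.53
ee_pos: [559.1, -9.7, 97.5]
tool_rot: [[-0.982, -0.191, 0.0], [-0.191, 0.982, -0.0], [-0.0, -0.0, -1.0]]
ft_force: [0.5, -0.6, -0.3]
opening: 0.3
gripper_force: 0.0
```

Call:
send_rows(
  plan=[
    {"delta_rot": [0,0,0],"hand": 255,"translation": [0,0,0.001]},
    {"delta_rot": [0,0,0],"hand": 255,"translation": [0,0,0.0005]},
    {"delta_rot": [0,0,0],"hand": 255,"translation": [0,0,0]},
    {"delta_rot": [0,0,0],"hand": 255,"translation": [0,0,0]},
  ],
)

```text
t: 9.87
ee_pos: [559.0, -9.9, 95.9]
tool_rot: [[-0.982, -0.19, -0.0], [-0.19, 0.982, 0.0], [0.0, 0.0, -1.0]]
ft_force: [0.2, 0.3, -0.7]
opening: 0.2
gripper_force: 0.0
```

Call:
send_rows(
  plan=[
    {"delta_rot": [0,0,0],"hand": 255,"translation": [0,0,0.001]},
    {"delta_rot": [0,0,0],"hand": 255,"translation": [0,0,0.0005]},
    {"delta_rot": [0,0,0],"hand": 255,"translation": [0,0,0]},
    {"delta_rot": [0,0,0],"hand": 255,"translation": [0,0,0]},
  ],
)

```text
t: 10.2
ee_pos: [559.0, -9.9, 94.4]
tool_rot: [[-0.982, -0.19, -0.0], [-0.19, 0.982, 0.0], [0.0, 0.0, -1.0]]
ft_force: [-0.0, -0.5, 0.9]
opening: 0.2
gripper_force: 0.0
```

Call:
send_rows(
  plan=[
    {"delta_rot": [0,0,0],"hand": 255,"translation": [0,0,0.0007]},
    {"delta_rot": [0,0,0],"hand": 255,"translation": [0,0,0.0005]},
    {"delta_rot": [0,0,0],"hand": 255,"translation": [0,0,0]},
    {"delta_rot": [0,0,0],"hand": 255,"translation": [0,0,0]},
  ],
)

```text
t: 10.53
ee_pos: [559.0, -9.9, 93.2]
tool_rot: [[-0.982, -0.19, -0.0], [-0.19, 0.982, 0.0], [0.0, 0.0, -1.0]]
ft_force: [-0.8, -0.6, 0.4]
opening: -0.1
gripper_force: 0.0
```

Call:
send_rows(
  plan=[
    {"delta_rot": [0,0,0],"hand": 255,"translation": [0,0,0.0007]},
    {"delta_rot": [0,0,0],"hand": 255,"translation": [0,0,0.0005]},
    {"delta_rot": [0,0,0],"hand": 255,"translation": [0,0,0]},
    {"delta_rot": [0,0,0],"hand": 255,"translation": [0,0,0]},
  ],
)

```text
t: 10.87
ee_pos: [559.3, -9.9, 92.6]
tool_rot: [[-0.982, -0.19, 0.0], [-0.19, 0.982, -0.0], [-0.0, -0.0, -1.0]]
ft_force: [-1.7, 0.2, 4.3]
opening: -0.3
gripper_force: 2.0
```

Call:
send_rows(
  plan=[
    {"delta_rot": [0,0,0],"hand": 255,"translation": [0,0,0.0006]},
    {"delta_rot": [0,0,0],"hand": 255,"translation": [0,0,0]},
    {"delta_rot": [0,0,0],"hand": 255,"translation": [-0.002,0,0]},
    {"delta_rot": [0,0,0],"hand": 255,"translation": [-0.002,0,0]},
    {"delta_rot": [0,0,0],"hand": 255,"translation": [-0.002,0,0]},
  ],
)

```text
t: 11.28
ee_pos: [565.9, -8.8, 92.6]
tool_rot: [[-0.982, -0.19, 0.002], [-0.19, 0.982, -0.0], [-0.002, -0.001, -1.0]]
ft_force: [-2.3, 0.7, 6.7]
opening: -0.2
gripper_force: 3.3
```

Call:
send_rows(
  plan=[
    {"delta_rot": [0,0,0],"hand": 255,"translation": [-0.002,0,0]},
    {"delta_rot": [0,0,0],"hand": 255,"translation": [-0.002,0,0]},
    {"delta_rot": [0,0,0],"hand": 255,"translation": [-0.002,0,0]},
    {"delta_rot": [0,0,0],"hand": 255,"translation": [-0.002,0,0]},
    {"delta_rot": [0,0,0],"hand": 255,"translation": [-0.002,0,0]},
    {"delta_rot": [0,0,0],"hand": 255,"translation": [-0.002,0,0]},
    {"delta_rot": [0,0,0],"hand": 255,"translation": [-0.002,0,0]},
  ],
)

```text
t: 11.87
ee_pos: [579.7, -6.4, 92.5]
tool_rot: [[-0.982, -0.19, 0.002], [-0.19, 0.982, -0.001], [-0.002, -0.001, -1.0]]
ft_force: [-1.3, -0.6, 6.1]
opening: 0.2
gripper_force: 3.1
```

Call:
send_rows(
  plan=[
    {"delta_rot": [0,0,0],"hand": 255,"translation": [0,0,-0.01]},
    {"delta_rot": [0,0,0],"hand": 255,"translation": [0,0,-0.01]},
    {"delta_rot": [0,0,0],"hand": 255,"translation": [-0.005,-0.017,0]},
    {"delta_rot": [0,0,0],"hand": 255,"translation": [0,-0.017,0]},
    {"delta_rot": [0,0,0],"hand": 255,"translation": [0,0,0.009]},
    {"delta_rot": [0,0,0],"hand": 255,"translation": [0,0,0.003]},
    {"delta_rot": [0,0,0],"hand": 255,"translation": [0,0,0]},
    {"delta_rot": [0,0,0],"hand": 255,"translation": [0,0,0]},
  ],
)

```text
t: 12.53
ee_pos: [589.0, -38.0, 98.4]
tool_rot: [[-0.982, -0.191, -0.002], [-0.191, 0.982, 0.001], [0.002, 0.001, -1.0]]
ft_force: [0.3, 0.3, -1.2]
opening: -0.1
gripper_force: 0.0
```

```bash
python3 -c "
from h import *
both('pics/r3.png')"
```

```text
12.53 [589.  -38.   98.4] [ 0.3  0.3 -1.2]
```

View pics/r3.png

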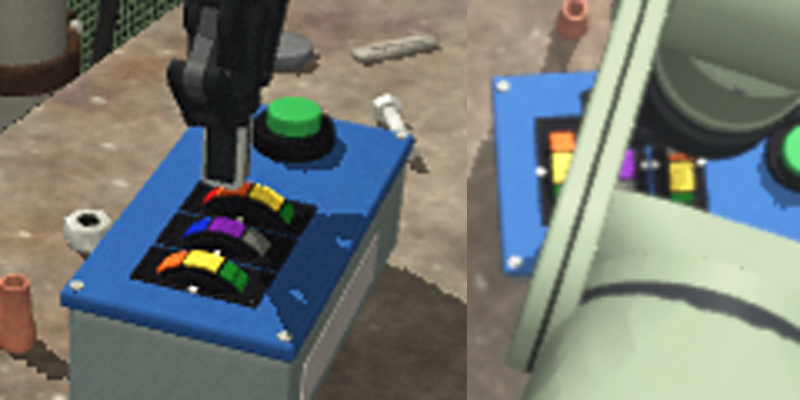

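Call:
send_rows(
  plan=[
    {"delta_rot": [0,0,0],"hand": 255,"translation": [-0.002,-0.001,0.001]},
    {"delta_rot": [0,0,0],"hand": 255,"translation": [0,0,0.0005]},
    {"delta_rot": [0,0,0],"hand": 255,"translation": [0,0,0]},
    {"delta_rot": [0,0,0],"hand": 255,"translation": [0,0,0]},
  ],
)

```text
t: 12.97
ee_pos: [592.3, -38.9, 98.1]
tool_rot: [[-0.982, -0.191, 0.0], [-0.191, 0.982, 0.0], [-0.0, -0.0, -1.0]]
ft_force: [-0.5, 0.3, 0.3]
opening: 0.0
gripper_force: 0.0
```

Call:
send_rows(
  plan=[
    {"delta_rot": [0,0,0],"hand": 255,"translation": [0,0,0.0007]},
    {"delta_rot": [0,0,0],"hand": 255,"translation": [0,0,0.0003]},
    {"delta_rot": [0,0,0],"hand": 255,"translation": [0,0,0]},
    {"delta_rot": [0,0,0],"hand": 255,"translation": [0,0,0]},
  ],
)

```text
t: 13.3
ee_pos: [592.2, -39.1, 96.9]
tool_rot: [[-0.982, -0.19, -0.0], [-0.19, 0.982, 0.0], [0.0, 0.0, -1.0]]
ft_force: [0.1, -0.5, 0.7]
opening: 0.1
gripper_force: 0.0
```

Call:
send_rows(
  plan=[
    {"delta_rot": [0,0,0],"hand": 255,"translation": [0,0,0.0008]},
    {"delta_rot": [0,0,0],"hand": 255,"translation": [0,0,0.0007]},
    {"delta_rot": [0,0,0],"hand": 255,"translation": [0,0,0]},
    {"delta_rot": [0,0,0],"hand": 255,"translation": [0,0,0]},
  ],
)

```text
t: 13.63
ee_pos: [592.1, -39.1, 95.4]
tool_rot: [[-0.982, -0.19, -0.0], [-0.19, 0.982, 0.0], [0.0, 0.0, -1.0]]
ft_force: [-0.0, -0.0, 0.2]
opening: -0.3
gripper_force: 0.0
```

Call:
send_rows(
  plan=[
    {"delta_rot": [0,0,0],"hand": 255,"translation": [0,0,0.0008]},
    {"delta_rot": [0,0,0],"hand": 255,"translation": [0,0,0.0004]},
    {"delta_rot": [0,0,0],"hand": 255,"translation": [0,0,0]},
    {"delta_rot": [0,0,0],"hand": 255,"translation": [0,0,0]},
  ],
)

```text
t: 13.97
ee_pos: [592.7, -39.1, 94.7]
tool_rot: [[-0.982, -0.19, 0.001], [-0.19, 0.982, -0.0], [-0.001, -0.0, -1.0]]
ft_force: [0.6, -0.5, 1.4]
opening: 0.4
gripper_force: 0.8
```

Call:
send_rows(
  plan=[
    {"delta_rot": [0,0,0],"hand": 255,"translation": [0,0,0.0006]},
    {"delta_rot": [0,0,0],"hand": 255,"translation": [0,0,0.0006]},
    {"delta_rot": [0,0,0],"hand": 255,"translation": [0,0,0]},
    {"delta_rot": [0,0,0],"hand": 255,"translation": [0,0,0]},
  ],
)

```text
t: 14.3
ee_pos: [593.3, -39.1, 94.0]
tool_rot: [[-0.982, -0.19, 0.002], [-0.19, 0.982, -0.0], [-0.002, -0.001, -1.0]]
ft_force: [1.1, 1.6, 4.2]
opening: 0.3
gripper_force: 2.6
```

Call:
send_rows(
  plan=[
    {"delta_rot": [0,0,0],"hand": 255,"translation": [0,0,0.0004]},
    {"delta_rot": [0,0,0],"hand": 255,"translation": [0.002,0,0]},
    {"delta_rot": [0,0,0],"hand": 255,"translation": [0.002,0,0]},
    {"delta_rot": [0,0,0],"hand": 255,"translation": [0.002,0,0]},
    {"delta_rot": [0,0,0],"hand": 255,"translation": [0.002,0,0]},
  ],
)

```text
t: 14.72
ee_pos: [585.3, -40.5, 94.1]
tool_rot: [[-0.982, -0.19, 0.002], [-0.19, 0.982, 0.0], [-0.002, -0.0, -1.0]]
ft_force: [-0.1, 1.6, 7.8]
opening: -0.2
gripper_force: 4.5
```

Call:
send_rows(
  plan=[
    {"delta_rot": [0,0,0],"hand": 255,"translation": [0.002,0,0]},
    {"delta_rot": [0,0,0],"hand": 255,"translation": [0.002,0,0]},
    {"delta_rot": [0,0,0],"hand": 255,"translation": [0.002,0,0]},
    {"delta_rot": [0,0,0],"hand": 255,"translation": [0.002,0,0]},
    {"delta_rot": [0,0,0],"hand": 255,"translation": [0.002,0,0]},
  ],
)

```text
t: 15.13
ee_pos: [575.7, -42.1, 94.3]
tool_rot: [[-0.982, -0.19, 0.003], [-0.19, 0.982, 0.001], [-0.003, 0.0, -1.0]]
ft_force: [-0.5, 2.8, 9.6]
opening: -0.3
gripper_force: 4.6
```

Call:
send_rows(
  plan=[
    {"delta_rot": [0,0,0],"hand": 255,"translation": [0.002,0,-0.0003]},
    {"delta_rot": [0,0,0],"hand": 255,"translation": [0.002,0,0]},
    {"delta_rot": [0,0,0],"hand": 255,"translation": [0.002,0,0]},
    {"delta_rot": [0,0,0],"hand": 255,"translation": [0.002,0,0]},
    {"delta_rot": [0,0,0],"hand": 255,"translation": [0.001,0,0]},
    {"delta_rot": [0,0,0],"hand": 255,"translation": [0,0,0]},
  ],
)

```text
t: 15.63
ee_pos: [565.4, -43.9, 93.8]
tool_rot: [[-0.982, -0.19, -0.0], [-0.19, 0.982, 0.001], [0.0, 0.001, -1.0]]
ft_force: [-2.1, 1.9, 7.6]
opening: 0.3
gripper_force: 4.3
```

Call:
send_rows(
  plan=[
    {"delta_rot": [0,0,0],"hand": 255,"translation": [0,0,-0.01]},
    {"delta_rot": [0,0,0],"hand": 255,"translation": [0,0,-0.015]},
    {"delta_rot": [0,0,0],"hand": 255,"translation": [-0.02,0,-0.015]},
    {"delta_rot": [0,0,0],"hand": 255,"translation": [0,-0.02,0]},
    {"delta_rot": [0,0,0],"hand": 255,"translation": [0,0,0]},
  ],
)

```text
t: 16.05
ee_pos: [590.6, -62.6, 134.1]
tool_rot: [[-0.982, -0.19, 0.002], [-0.19, 0.982, -0.003], [-0.002, -0.003, -1.0]]
ft_force: [0.8, 0.1, -1.2]
opening: -0.1
gripper_force: 0.0
```

```bash
python3 -c "
from h import *
both('pics/r4.png')
p=manip.get_image('side'); print(manip.pinpoint('load_button_top',p))"
```

```text
16.05 [590.6 -62.6 134.1] [ 0.8  0.1 -1.2]
[{'at': [577.2, -44.4, 92.2], 'score': 0.66}, {'at': [587.1, -115.5, 106.7], 'score': 0.52}]
```

View pics/r4.png

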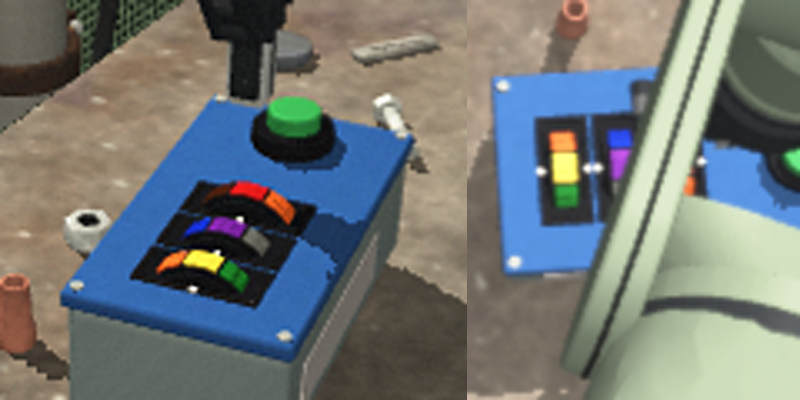

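Call:
send_rows(
  plan=[
    {"delta_rot": [0,0,0],"hand": 255,"translation": [0.006,-0.024,0]},
    {"delta_rot": [0,0,0],"hand": 255,"translation": [0.0055,-0.0245,0]},
    {"delta_rot": [0,0,0],"hand": 255,"translation": [0,0,0.012]},
    {"delta_rot": [0,0,0],"hand": 255,"translation": [0,0,0.01]},
    {"delta_rot": [0,0,0],"hand": 255,"translation": [0,0,0]},
    {"delta_rot": [0,0,0],"hand": 255,"translation": [0,0,0]},
    {"delta_rot": [0,0,0],"hand": 255,"translation": [0,0,0]},
  ],
)

```text
t: 16.83
ee_pos: [586.7, -108.7, 110.5]
tool_rot: [[-0.981, -0.192, -0.001], [-0.192, 0.981, 0.001], [0.001, 0.001, -1.0]]
ft_force: [0.4, 0.7, 0.0]
opening: 0.2
gripper_force: 0.0
```

Call:
send_rows(
  plan=[
    {"delta_rot": [0,0,0],"hand": 255,"translation": [0,-0.002,0.0015]},
    {"delta_rot": [0,0,0],"hand": 255,"translation": [0,0,0.0015]},
    {"delta_rot": [0,0,0],"hand": 255,"translation": [0,0,0.0015]},
    {"delta_rot": [0,0,0],"hand": 255,"translation": [0,0,0.0015]},
    {"delta_rot": [0,0,0],"hand": 255,"translation": [0,0,0.0015]},
    {"delta_rot": [0,0,0],"hand": 255,"translation": [0,0,0]},
    {"delta_rot": [0,0,0],"hand": 255,"translation": [0,0,0]},
  ],
)

```text
t: 17.42
ee_pos: [587.8, -111.7, 103.9]
tool_rot: [[-0.982, -0.19, 0.001], [-0.19, 0.982, 0.0], [-0.001, 0.0, -1.0]]
ft_force: [-0.9, 0.8, 1.9]
opening: -0.0
gripper_force: 1.3
```

Contact near 105; press about 6 mm further.

Call:
send_rows(
  plan=[
    {"delta_rot": [0,0,0],"hand": 255,"translation": [0,0,0.0012]},
    {"delta_rot": [0,0,0],"hand": 255,"translation": [0,0,0.0012]},
    {"delta_rot": [0,0,0],"hand": 255,"translation": [0,0,0.0012]},
    {"delta_rot": [0,0,0],"hand": 255,"translation": [0,0,0.0012]},
    {"delta_rot": [0,0,0],"hand": 255,"translation": [0,0,0.0007]},
    {"delta_rot": [0,0,0],"hand": 255,"translation": [0,0,0]},
    {"delta_rot": [0,0,0],"hand": 255,"translation": [0,0,0]},
  ],
)

```text
t: 18.0
ee_pos: [587.9, -111.7, 100.0]
tool_rot: [[-0.982, -0.191, 0.001], [-0.191, 0.982, -0.0], [-0.001, -0.0, -1.0]]
ft_force: [-4.3, 2.7, 12.2]
opening: -0.1
gripper_force: 6.1
```

Call:
send_rows(
  plan=[
    {"delta_rot": [0,0,0],"hand": 255,"translation": [0,0,0.0005]},
    {"delta_rot": [0,0,0],"hand": 255,"translation": [0,0,0]},
  ],
)

```text
t: 18.17
ee_pos: [587.9, -111.8, 99.9]
tool_rot: [[-0.982, -0.191, 0.001], [-0.191, 0.982, -0.0], [-0.001, -0.0, -1.0]]
ft_force: [-5.0, 4.0, 14.0]
opening: -0.0
gripper_force: 7.2
```

Call:
send_rows(
  plan=[
    {"delta_rot": [0,0,0],"hand": 255,"translation": [0,0,-0.01]},
    {"delta_rot": [0,0,0],"hand": 255,"translation": [0,0,-0.02]},
    {"delta_rot": [0,0,0],"hand": 255,"translation": [0,0,-0.03]},
    {"delta_rot": [0,0,0],"hand": 255,"translation": [0,0,-0.03]},
    {"delta_rot": [0,0,0],"hand": 255,"translation": [0,0,0]},
    {"delta_rot": [0,0,0],"hand": 255,"translation": [0,0,0]},
    {"delta_rot": [0,0,0],"hand": 255,"translation": [0,0,0]},
  ],
)

```text
t: 18.75
ee_pos: [586.8, -111.8, 186.5]
tool_rot: [[-0.982, -0.19, -0.002], [-0.19, 0.982, 0.0], [0.002, 0.0, -1.0]]
ft_force: [-1.1, 0.7, -1.8]
opening: -0.0
gripper_force: 0.0
```

```bash
python3 -c "
from h import *
both('pics/r5.png')"
```

```text
18.75 [ 586.8 -111.8  186.5] [-1.1  0.7 -1.8]
```

View pics/r5.png

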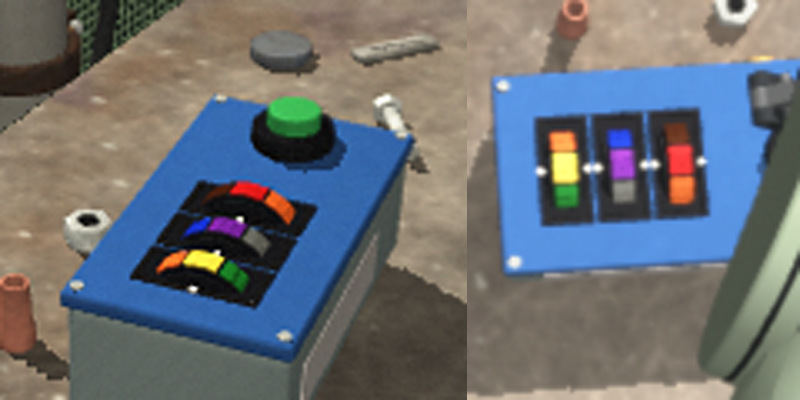

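```bash
python3 -c "
from rig import manip
print(manip.job_done())"
```

```text
the job is handed in; nothing more can be done
None
```

The wheels stand at 4 - 7 - 2 (yellow, violet, red) and the cup and nut look unmoved in the last picture; the pipe ring was out of view there, but the arm stayed clear of it. The load button was pressed to its hard stop and came back up. The highest wheel force I read was 9.6 N, and the job was handed in at about 19 s; the hand-in returned no verdict.

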